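Close a glue joint with two spring clamps

TASK

Close up the glue joint in the gluing jig: take the thin pale slip of wood out of its kerf in the stock block and stand it on its long edge in the jig, flat beside the dark cleat, their ends flush. Then squeeze the two spring clamps off the parking rail one after the other and clip them upright over the joint, one on either side of the jig's fences, low enough that the orange pads press both the slip and the cleat together, and let go. Leave the spare slip, glue bottle, mallet and sanding block where they are.

Things in the scene. Friction and masses are not known exactly. Their poses are not given: they have to be found in the camera images.
- glue_jig: fixed gluing jig: plywood base 160 x 100 x 12 mm. Origin at the centre of its underside, x along the joint. Two red-brown fences, 36 mm long (x), 26 mm above the base, inner faces at y = -10.5 and +13 mm, top edges chamfered 4 mm; the cleat stands along the -y fence, the slip goes between it and the +y fence. A red-brown end stop, 24 mm high, has its face at x = 67 mm
- spot_1 (a point): middle of the joint on the jig's base top, 40 mm from the fences' middle on the jig's +x side: a clamp belongs over it, its x along the jig's x; a pad fits clear of fence and stop within 8 mm either way along x
- spot_2 (a point): the same, 40 mm to the jig's -x side. With the lower end of the pads 5 mm above this point a clamp's pin is 70 mm above it
- cleat: dark strip 123 x 10 x 28 mm (length x, thickness y, height z), loose, 0.03 kg; stands on edge on the jig's base (12 mm up) along the -y fence. Origin at the centre of its underside; axes as the jig's
- slip: thin pale slip of wood 123 mm long (x), 8 mm thick (y), 54 mm high (z), about 0.035 kg, loose; at the start it stands on its long edge in one of the stock block's kerfs. Origin at the centre of its underside. Standing in the jig its top edge is 26 mm above the cleat's and 28 mm above the fences', room for fingertips on the top 20 mm
- slip_mid (a point): centre of the slip's volume, 27 mm below its top edge. In the jig it belongs at jig x = 0, 39 mm above the bench
- stock_block: fixed wooden block 130 x 106 x 31 mm with two kerfs along its x, 11 mm wide and 23 mm deep, at y = -32 mm and y = +32 mm, their floor 8 mm above the bench; the slip stands in one of them, the darker, lower spare slip in the other. Origin at the centre of its underside
- clamp_rail: fixed parking rail: an upright pale board 18 mm thick (y), 240 mm long (x), its top 75 mm above the bench, on a foot 250 x 80 x 12 mm. Origin at the centre of its underside
- clamp_a: spring clamp, one of two alike: two dark steel levers on a pin, orange sleeves on the handles (up), orange pads on the jaws (down); 125 mm tall, 24 mm wide, 0.07 kg. Origin on the pin; x along the pin, z up, y across from jaw to jaw. The frame is the +y lever's: it leans by half the joint value. At the start it is clipped upright across the parking rail, pin 20 mm above the rail's top, x along the rail (half a turn makes no difference)
- clamp_a_lever (a joint): opening of clamp_a (rad): 0 = pads parallel, 18 mm apart, as on 18 mm of wood; -0.276 shut; 0.35 fully squeezed, at its stop, pads 34 to 40 mm apart. Closed by a spring: 9 N on the handles starts to open it, 13 N holds it fully open; let go, it shuts and presses with about 7 N. Fully open it clears stock up to 20 mm thick that reaches to 15 mm below the pin
- clamp_a_pad1 (a point): clamp_a: middle of the orange pad face on its +y lever, 56 mm below the pin. Pads are 22 mm long (x) and reach from 47 to 65 mm below the pin
- clamp_a_pad2 (a point): clamp_a: middle of the other pad face
- clamp_a_grip (a point): clamp_a: point between the handles, 45 mm above the pin, where to squeeze along y. The orange sleeves are 20 mm wide (x) and reach from 12 to 60 mm above the pin; on 18 mm of wood they flare, 50 mm over the outsides here and 54 mm at the top; fully squeezed they stand parallel, 34 mm over the outsides
- clamp_b: spring clamp, the other of the two: two dark steel levers on a pin, orange sleeves on the handles (up), orange pads on the jaws (down); 125 mm tall, 24 mm wide, 0.07 kg. Origin on the pin; x along the pin, z up, y across from jaw to jaw. The frame is the +y lever's: it leans by half the joint value. At the start it is clipped upright across the parking rail, pin 20 mm above the rail's top, x along the rail (half a turn makes no difference)
- clamp_b_lever (a joint): opening of clamp_b (rad): 0 = pads parallel, 18 mm apart, as on 18 mm of wood; -0.276 shut; 0.35 fully squeezed, at its stop, pads 34 to 40 mm apart. Closed by a spring: 9 N on the handles starts to open it, 13 N holds it fully open; let go, it shuts and presses with about 7 N. Fully open it clears stock up to 20 mm thick that reaches to 15 mm below the pin
- clamp_b_pad1 (a point): clamp_b: middle of the orange pad face on its +y lever, 56 mm below the pin. Pads are 22 mm long (x) and reach from 47 to 65 mm below the pin
- clamp_b_pad2 (a point): clamp_b: middle of the other pad face
- clamp_b_grip (a point): clamp_b: point between the handles, 45 mm above the pin, where to squeeze along y. The orange sleeves are 20 mm wide (x) and reach from 12 to 60 mm above the pin; on 18 mm of wood they flare, 50 mm over the outsides here and 54 mm at the top; fully squeezed they stand parallel, 34 mm over the outsides
- spare_slip: bystander: a shorter dark slip 100 x 10 x 40 mm on edge in the other kerf of the stock block; origin at the centre of its underside
- glue_bottle: bystander: glue bottle, 52 mm wide and 159 mm tall, standing; origin under its centre
- mallet: bystander: round wooden mallet 125 x 204 x 78 mm, lying; origin under its centre
- sanding_block: bystander: pale sanding block 64 x 92 x 25 mm, lying; origin under its centre
There are look-alikes about, which are no part of the job. Leave any pink look-alike of the clamp_b alone.

How it is judged:
By the outcome, as a careful person would: the job done as asked, in the order asked, and still so for the second after the job is handed in, with the robot touching nothing.
It also fails if it takes over 72 s, if anything falls off the work surface, if the arm or the gripper's body presses on something with over 40 N, if the wrist force passes 120 N, or if a joint passes its speed limit or range.

ROBOT

A 6-joint arm with a two-finger parallel gripper is mounted at the origin on a cart in front of the work surface, level with it; the furniture and walls round the work are solid. World frame = base frame: x ahead of the robot, y to its left, z up, the work surface at z = 0. Lengths are in m, angles in rad, forces in N, time in s.
With the tool pointing down it reaches from about 0.3 to 0.775 m from the base axis. Payload 14.6 kg.
Tool frame: the origin (TCP) lies on the centre line of the jaws, within the pads' length; the fingertips stand 19 mm ahead of it and the grasp point (between the pads) is the TCP; y points along the fingers, x is the direction in which the jaws open and shut, and the axes are right-handed (so a half turn about y gives the same grasp; the last joint's range is limited). The gripper opens to 94 mm and grips with 3 to 60 N. Pads are 16 mm wide; open, the fingers measure 119 mm over their backs; the gripper's body (75 mm by 177 mm) begins 78 mm behind the grasp point.
Start: joints at [-1.32, 0.3, 1.521, -0, 1.321, -0.067], TCP at [0.172, -0.522, 0.187] pointing down, gripper open.
Joint ranges: [-3.03, 3.03], [-0.79, 2.21], [0.23, 2.52], [-1.04, 4.18], [0, 3.07], [-2.55, 2.55]. Speed limits (rad/s): [2.22, 2.22, 2.57, 3.14, 3.14, 3.14].

INTERFACE

Orientations are given as [roll, pitch, yaw] about the fixed x, y, z axes, in that order (R = Rz(yaw) Ry(pitch) Rx(roll)).
In Python, from station import ctrl, optics gives the robot as it stands.
- The arm moves only by the tool jog_arm, never from a script. Its argument "targets" is a list of rows, each a list of 3 entries, a list of its own where there are three numbers: the finger opening in cm, from 0 to 9.4, then the shift along the tool's x, y, z in cm, then the turn about the tool's y in rad. A call has 1 to 10 rows; each row is the pose to reach, as a shift and turn from the pose commanded when the call began, along the tool's axes at that moment; what a row does not reach only later rows make up. A row lasts 1/10 s, in which the tool goes at most 50 mm and 8.59 degrees, less where a joint would pass 70% of its speed; a pose out of reach is approached as far as the arm can. A call with a gripper value outside its range is refused whole. The fingers move at their own pace and stop on an object; "grip_force" is the grip in N (left out, the last holds). Time passes only in rows, so rows that repeat a pose let the fingers close. It gives the time, the measured TCP pose, the force and the opening at its end, in the units of the state.
- ctrl.get_obs(): the state, without advancing time (a new reading comes with each control period).
- optics.camera(name): name is "scene" or "top" or "wrist"; returns a dict with "img" (480x640x3 uint8, red, green, blue), "range_z" (480x640 float32, m along the optical axis (not along the pixel's ray), 0 where there is no reading), "camera_matrix" (3x3 intrinsics, pixels), "k1" (the pictures are not rectified: a ray, as slopes to the right and down, at radius r is drawn at 1 + k1 r^2 times it, then the intrinsics apply), "world_to_cam" (4x4, takes a point from world to camera coordinates); the wrist camera has in their place "mount" (4x4, takes a point from camera to tool coordinates, whose origin is the TCP and whose axes are the tool frame's). Camera axes: x right, y up, looking along -z (the intrinsics and any distortion apply to the point x, -y, -z); pixel columns grow to the right and rows downward; lengths in m; the calibration is good to about 2 mm. A picture is of the moment at which its call begins: read the wrist's pose just before it.
- ctrl.hand_in(): hands the job in, once; it reports no verdict.
The state is a dict: "time_s": time; "qpos": joint angles; "joint_vel": joint speeds; "tau": joint torques, N m; "ee_pos": TCP position; "eef_rot": TCP orientation; "force": force on the tool from outside, world axes, zero at the start; "moment": the same for the moment, N m; "grip_width": finger opening in m.
Only numpy, scipy, OpenCV 4.12 (cv2) and the standard library are available. Lean on these libraries where they do the work, as an engineer would, in place of code of your own. Each camera call takes 0.05 s, during which the arm holds its last target. There are 200 camera calls.

## Working session

There is one attempt and no reset: what is moved stays moved. The work goes in short steps, Python scripts to look and compute and a tool call to move; the robot and the scene stay as the last step left them, time stands still between calls to the robot, and variables do not carry over. Pictures are saved under pics/ and viewed, about 8 in all and at most 12, crops included, and the job is handed in when it is done.

Besides the shell and the picture viewer there is one more tool, called after ">>>" by a JSON object that holds its "name" and its "arguments", one argument or row to a line. jog_arm: Moves the arm, as the interface text tells. Its arguments: {"type":"object","properties":{"targets":{"type":"array","items":{"type":"array"}},"grip_force":{"type":"number"}},"required":["targets"]}

```bash
ls; mkdir -p pics
cat > h.py <<'E'
import numpy as np, cv2
from station import ctrl, optics
from scipy.spatial.transform import Rotation as Ro
np.set_printoptions(precision=4,suppress=True)
def pose():
    o=ctrl.get_obs(); T=np.eye(4); T[:3,3]=o["ee_pos"]; T[:3,:3]=Ro.from_euler('xyz',o["eef_rot"]).as_matrix(); return T
def shot(name,fn=None):
    T=pose(); c=optics.camera(name)
    c["c2w"]=T@c["mount"] if name=="wrist" else np.linalg.inv(c["world_to_cam"])
    if fn:
        cv2.imwrite("pics/"+fn+".png",c["img"][:,:,::-1]); np.savez("pics/"+fn+".npz",**c)
    return c
def load(fn): return dict(np.load("pics/"+fn+".npz"))
def rays(c,px):
    K=c["camera_matrix"]; d=np.array([float(c["k1"]),0,0,0,0])
    s=cv2.undistortPoints(np.array(px,float).reshape(-1,1,2),K,d).reshape(-1,2)
    return np.c_[s[:,0],-s[:,1],-np.ones(len(s))]
def atz(c,px,z):
    r=rays(c,px)@c["c2w"][:3,:3].T; o=c["c2w"][:3,3]
    return o+r*((z-o[2])/r[:,2])[:,None]
def cloud(c):
    v,u=np.mgrid[0:480,0:640]; px=np.c_[u.ravel(),v.ravel()]
    P=rays(c,px)*c["range_z"].reshape(-1,1); P=P@c["c2w"][:3,:3].T+c["c2w"][:3,3]
    return P.reshape(480,640,3)
E
python3 - <<'E'
from h import *
for n in("scene","top"):
    c=shot(n,n+"0"); print(n,c["c2w"],c["camera_matrix"],c["k1"])
print(ctrl.get_obs())
a=cv2.imread("pics/scene0.png");b=cv2.imread("pics/top0.png")
E
```

```text
pics
scene [[-0.9242 -0.322   0.2055  0.7809]
 [ 0.382  -0.7751  0.5033  0.6169]
 [-0.0028  0.5437  0.8393  1.1742]
 [ 0.      0.      0.      1.    ]] [[511.2403   0.     322.5046]
 [  0.     511.2403 241.2584]
 [  0.       0.       1.    ]] -0.01037400260964711
top [[ 0.0132  0.9945 -0.1035  0.3953]
 [-0.9999  0.0128 -0.0042 -0.0278]
 [-0.0029  0.1035  0.9946  1.451 ]
 [ 0.      0.      0.      1.    ]] [[545.0605   0.     324.6256]
 [  0.     545.0605 241.1806]
 [  0.       0.       1.    ]] -0.08741608896463564
{'time_s': 0.1, 'qpos': array([-1.3196,  0.3004,  1.5215, -0.    ,  1.3207, -0.0666]), 'joint_vel': array([ 0.0017, -0.002 , -0.0003,  0.0008, -0.    , -0.0009]), 'tau': array([  0.0001, -53.2639, -35.3281,   0.0709,   0.0235,  -0.0001]), 'ee_pos': array([ 0.1718, -0.5222,  0.1861]), 'eef_rot': array([-1.5707,  0.001 , -1.253 ]), 'force': array([ 0.4139, -0.6851,  0.0938]), 'moment': array([ 0.0132, -0.0089,  0.0433]), 'grip_width': 0.09413592316528036}
```

View pics/top0.png

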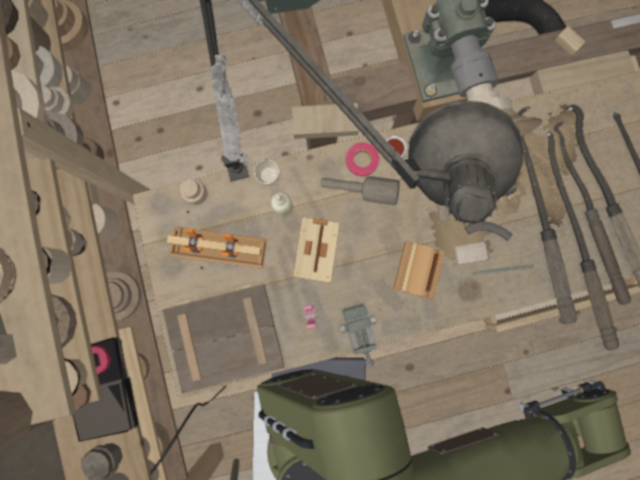

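View pics/scene0.png

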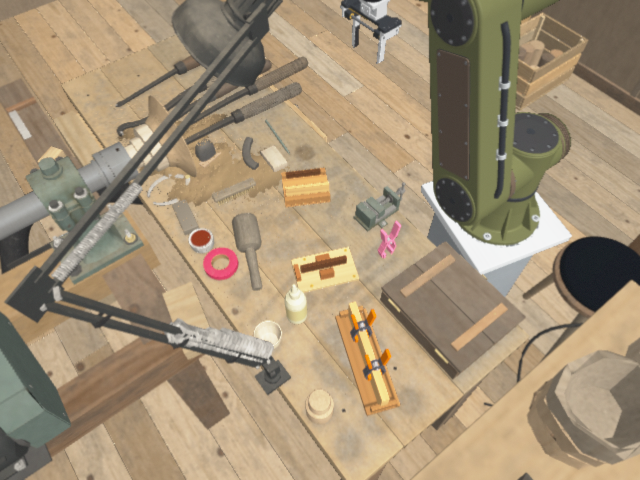

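Top view: the orange-sleeved clamps sit on the rail at (193,241) and (231,245). The pink look-alike is at (310,317) and must be left alone. The jig is at (317,250), with its end stop towards (320,221). The stock block is at (419,270), with the pale slip on its left (~(407,266)) and the dark spare on its right (~(434,272)). I'll confirm this in one enlarged crop.

Run:
```python
from h import *
a=cv2.imread("pics/top0.png");s=cv2.imread("pics/scene0.png")
def cr(im,x,y,w,h,W,H): return cv2.resize(im[y:y+h,x:x+w],(W,H),interpolation=cv2.INTER_CUBIC)
o=np.vstack([np.hstack([cr(a,290,210,66,49*66//66+31,400,480*400//400)[:300] if 0 else cr(a,290,212,80,60+20,400,300+100)[:300],cr(a,380,235,80,60,400,300)]),np.hstack([cr(a,160,220,120,60,400,200),cr(s,270,150,80,40,400,200)])])
o=np.vstack([np.hstack([cr(a,285,212,80,72,400,360),cr(a,380,234,80,72,400,360)]),np.hstack([cr(a,160,220,120,60,400,200),cr(s,270,150,80,40,400,200)])])
cv2.imwrite("pics/crop1.png",o)
c=load("top0");P=cloud(c)
for n,px,z in [("jig corners",[(307,219),(340,222),(333,281),(295,278)],.012),("stock",[(405,241),(445,249),(434,298),(394,290)],.031),("rail",[(168,240),(262,250)],.075),("clamps",[(193,241),(231,245)],.1),("pink",[(310,317)],.03),("bottle",[(280,203)],.1),("mallet",[(380,190)],.07)]:
    print(n,atz(c,px,z)[:,:3].tolist())
# heights above bench of lamp near work
for v,u in[(190,470),(150,465),(120,345),(160,395),(270,405),(241,193),(250,317),(180,405)]: print((u,v),P[v,u])
```

```text
jig corners [[0.603897998059403, 0.026057941111302368, 0.01200000000000001], [0.5969473693824034, -0.06200222035285009, 0.01200000000000001], [0.4398299750846375, -0.04517887534592829, 0.01200000000000001], [0.4463959986778946, 0.055136248146226474, 0.01200000000000001]]
stock [[0.5462595786887651, -0.23261889412962153, 0.030999999999999917], [0.5265024076517244, -0.33803092236712473, 0.030999999999999917], [0.39814441571227044, -0.30824728921113154, 0.030999999999999917], [0.41780522998824565, -0.20381288790288332, 0.030999999999999917]]
rail [[0.5363637600164127, 0.3789104387298357, 0.07499999999999996], [0.5139428096136437, 0.13662609706073356, 0.07499999999999996]]
clamps [[0.5320932914208112, 0.30783561595889813, 0.10000000000000009], [0.523284570078073, 0.21162788228399254, 0.10000000000000009]]
pink [[0.34539182834509324, 0.0134571775335053, 0.030000000000000027]]
bottle [[0.630918626842262, 0.09133445305839664, 0.10000000000000009]]
mallet [[0.673392555887411, -0.1628559178661799, 0.07000000000000006]]
(470, 190) [ 0.5535 -0.2349  0.6754]
(465, 150) [ 0.6303 -0.2445  0.6146]
(345, 120) [ 0.8874 -0.0738 -0.0152]
(395, 160) [ 0.5987 -0.1267  0.6661]
(405, 270) [ 0.4705 -0.2334  0.0251]
(193, 241) [0.5329 0.3097 0.0925]
(317, 250) [ 0.519  -0.0023  0.038 ]
(405, 180) [ 0.5757 -0.1458  0.635 ]
```

View pics/crop1.png

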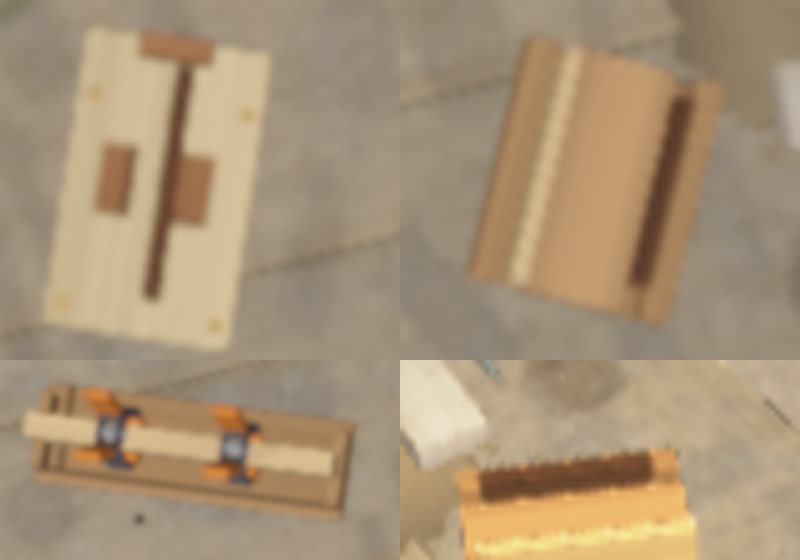

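The crop confirms it. The pale slip is in the left kerf (crop (572,50)–(520,285), i.e. top px (414,244)–(404,291)). The darker, shorter spare is in the right kerf. The cleat stands against the right (-y) fence with the end stop at the top, so jig +x ≈ world +x. Both orange clamps are on the rail. I'm moving over the stock block, with the fingers only partly open.

>>> {"name": "jog_arm", "arguments": {
  "targets": [
    [4,[-2,0,4],0.06],
    [4,[-4,0,8],0.12],
    [4,[-7,0,14],0.2],
    [4,[-10,0,20],0.28],
    [4,[-13,-0.5,26],0.36],
    [4,[-16,-1,32],0.44],
    [4,[-18,-1.3,36],0.5],
    [4,[-19,-1.3,37.9],0.54],
    [4,[-19,-1.3,37.9],0.54],
    [4,[-19,-1.3,37.9],0.54]
  ]
}}

```text
time_s: 1.1
ee_pos: [0.4745, -0.2207, 0.1994]
eef_rot: [-1.571, 0.001, -1.789]
force: [0.0, 0.1, -1.0]
grip_width: 0.0401
```

Run:
```python
from h import *
c=shot("wrist","w1"); print(pose(),c["mount"],c["camera_matrix"],c["k1"])
```

```text
[[-0.2174 -0.0007  0.9761  0.4733]
 [-0.9761  0.0004 -0.2174 -0.2221]
 [-0.0003 -1.     -0.0007  0.1992]
 [ 0.      0.      0.      1.    ]] [[ 1.      0.0006  0.0005 -0.0006]
 [ 0.0004  0.2354 -0.9719 -0.198 ]
 [-0.0007  0.9719  0.2354  0.0668]
 [ 0.      0.      0.      1.    ]] [[369.0741   0.     319.8248]
 [  0.     369.0741 240.1968]
 [  0.       0.       1.    ]] -0.019891674085391317
```

View pics/w1.png

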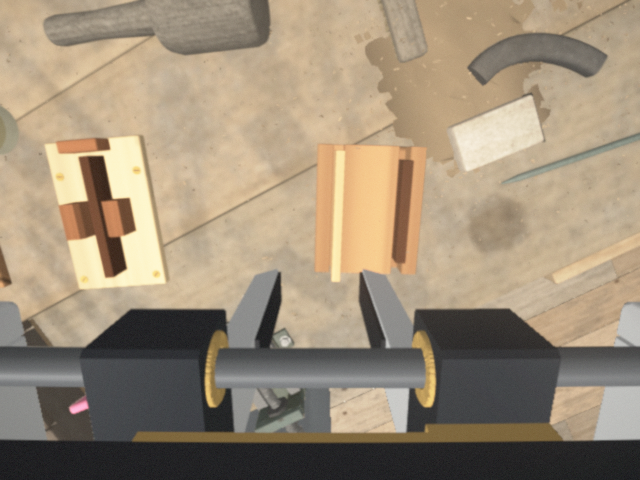

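Wrist view: the slip's top edge runs from (340,149) to (335,280), left of the jaw centre line. The jig is at about (105,212), with the dark cleat from (92,157) to (113,276). I'll fit these from the depth data.

```bash
cat >> h.py <<'E'
def rect(pts):
    (cx,cy),(w,h),a=cv2.minAreaRect(pts[:,:2].astype(np.float32)*1000)
    if w<h: w,h,a=h,w,a+90
    a=np.deg2rad((a+90)%180-90); return np.array([cx/1000,cy/1000,w/1000,h/1000,a])
E
python3 - <<'E'
from h import *
c=load("w1");P=cloud(c);I=c["img"].astype(int)
def sel(u0,u1,v0,v1,z0,z1,extra=None):
    m=np.zeros((480,640),bool);m[v0:v1,u0:u1]=1
    m&=(P[...,2]>z0)&(P[...,2]<z1)&(c["range_z"]>0)
    if extra is not None:m&=extra
    return P[m]
s=sel(325,355,140,290,.054,.075); print("slip",len(s),s[:,2].mean() ,rect(s))
b=sel(310,430,135,280,.026,.036); print("block",len(b),np.median(b[:,2]),rect(b))
dark=I.sum(2)<230
k=sel(70,135,140,290,.033,.05); print("z37-50",len(k),rect(k))
k=sel(70,135,140,290,.033,.047,dark); print("cleat",len(k),np.median(k[:,2]),rect(k))
j=sel(35,175,130,295,.007,.018); print("jig",len(j),np.median(j[:,2]),rect(j))
print("spare",rect(sel(385,420,140,280,.042,.055)))
# manual px
print("slip ends",atz(c,[(340,149),(335,280)],.062)); print("cleat ends",atz(c,[(92,157),(116,274)],.04))
print("jig corners",atz(c,[(45,145),(141,136),(166,283),(80,289)],.012))
E
```

```text
slip 1182 0.061841985234836944 [ 0.4774 -0.2367  0.1228  0.0081 -0.2465]
block 10476 0.03100761514456482 [ 0.472  -0.2685  0.1302  0.1065 -0.2467]
z37-50 3101 [ 0.5328 -0.0051  0.1358  0.0541 -0.3286]
cleat 494 0.03682383794373453 [ 0.5232 -0.017   0.119   0.02   -0.1348]
jig 8801 0.012063904153421345 [ 0.5242  0.0019  0.1609  0.1015 -0.135 ]
spare [ 0.466  -0.2999  0.0999  0.0109 -0.2497]
slip ends [[ 0.5376 -0.2521  0.062 ]
 [ 0.419  -0.2224  0.062 ]]
cleat ends [[ 0.5822 -0.0212  0.04  ]
 [ 0.4659 -0.0036  0.04  ]]
jig corners [[ 0.6078  0.039   0.012 ]
 [ 0.594  -0.0609  0.012 ]
 [ 0.4381 -0.0367  0.012 ]
 [ 0.4521  0.0607  0.012 ]]
```

>>> {"name": "jog_arm", "arguments": {
  "targets": [
    [4,[1.3,0,0.7],0.028],
    [4,[1.3,3,0.7],0.028],
    [4,[1.3,6,0.7],0.028],
    [4,[1.3,9,0.7],0.028],
    [4,[1.3,11.5,0.7],0.028],
    [4,[1.3,13,0.7],0.028],
    [4,[1.3,13.8,0.7],0.028],
    [4,[1.3,13.8,0.7],0.028],
    [4,[1.3,13.8,0.7],0.028]
  ],
  "grip_force": 12
}}

```text
time_s: 2.05
ee_pos: [0.4766, -0.2387, 0.0623]
eef_rot: [-1.57, -0.0, -1.822]
force: [0.7, -0.1, -0.1]
grip_width: 0.0402
```

>>> {"name": "jog_arm", "arguments": {
  "targets": [
    [1.5,[0,0,0],0],
    [0.5,[0,0,0],0],
    [0.5,[0,0,0],0],
    [0.5,[0,0,0],0],
    [0.5,[0,0,0],0],
    [0.5,[0,0,0],0],
    [0.5,[0,0,0],0],
    [0.5,[0,0,0],0]
  ]
}}

```text
time_s: 2.85
ee_pos: [0.4765, -0.2377, 0.0616]
eef_rot: [-1.571, -0.0, -1.821]
force: [0.0, 0.6, 0.4]
grip_width: 0.0049
```

Run:
```python
from h import *
c=shot("wrist","w2");print(ctrl.get_obs()["grip_width"])
c=shot("scene","s2")
a=cv2.imread("pics/w2.png");s=cv2.imread("pics/scene0.png"[:5]+"s2.png")
o=np.hstack([cv2.resize(a[:,:],(640,480)),cv2.resize(s[120:240,250:290],(160,480))]);
o=np.vstack([a[150:480,200:440].repeat(1,0)])
cv2.imwrite("pics/crop2.png",np.hstack([cv2.resize(a[100:420,170:490],(480,480)),cv2.resize(s[140:240,260:325],(312,480),interpolation=cv2.INTER_CUBIC)]))
```

```text
0.00514367228017287
```

View pics/crop2.png

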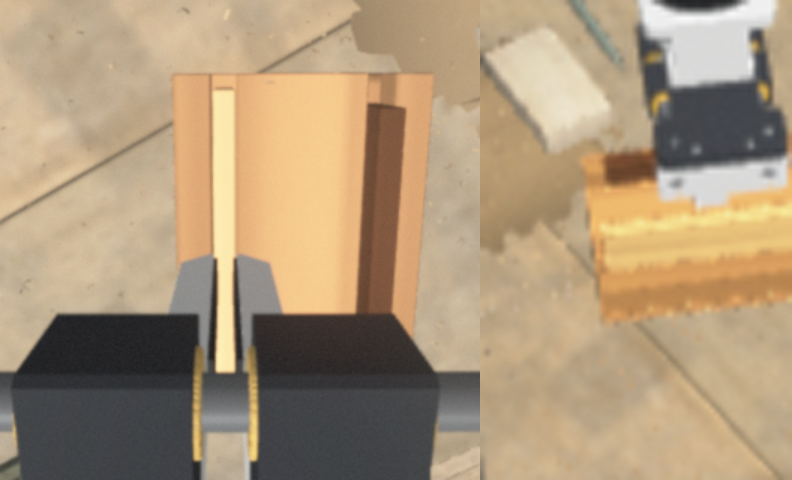

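The crop shows the slip's pale top edge running between the two fingers (crop (225,100)–(225,370)), but the opening reads only 5 mm against an 8 mm slip. I'll check with depth before lifting.

Run:
```python
from h import *
c=load("w2");P=cloud(c)
T=pose();print(T[:3,3])
for v in (170,200,240,265,285,300,320,340):
    row=P[v,295:345]; q=(row-T[:3,3])@T[:3,:3]
    print(v,[(295+i,round(1000*q[i,0],1),round(1000*row[i,2],1)) for i in range(8,44,3)])
```

```text
[ 0.4765 -0.2378  0.0616]
170 [(303, np.float64(-11.0), np.float64(30.9)), (306, np.float64(-9.1), np.float64(30.6)), (309, np.float64(-7.3), np.float64(31.0)), (312, np.float64(-4.8), np.float64(62.7)), (315, np.float64(-3.2), np.float64(61.9)), (318, np.float64(-1.7), np.float64(61.8)), (321, np.float64(-0.1), np.float64(61.3)), (324, np.float64(1.5), np.float64(62.4)), (327, np.float64(4.1), np.float64(9.0)), (330, np.float64(5.5), np.float64(29.9)), (333, np.float64(7.3), np.float64(31.0)), (336, np.float64(9.2), np.float64(30.5))]
200 [(303, np.float64(-11.1), np.float64(31.4)), (306, np.float64(-9.3), np.float64(30.7)), (309, np.float64(-7.4), np.float64(30.9)), (312, np.float64(-4.9), np.float64(62.0)), (315, np.float64(-3.3), np.float64(60.9)), (318, np.float64(-1.7), np.float64(62.2)), (321, np.float64(-0.1), np.float64(61.7)), (324, np.float64(1.6), np.float64(61.3)), (327, np.float64(4.2), np.float64(9.2)), (330, np.float64(5.6), np.float64(30.7)), (333, np.float64(7.4), np.float64(32.3)), (336, np.float64(9.3), np.float64(31.4))]
240 [(303, np.float64(-11.4), np.float64(3
[... 2384 characters left out ...]
4)), (327, np.float64(1.9), np.float64(135.9)), (330, np.float64(3.0), np.float64(136.4)), (333, np.float64(4.0), np.float64(139.7)), (336, np.float64(5.1), np.float64(138.6))]
340 [(303, np.float64(-4.0), np.float64(193.9)), (306, np.float64(-5.1), np.float64(152.8)), (309, np.float64(-4.3), np.float64(149.4)), (312, np.float64(-3.3), np.float64(147.7)), (315, np.float64(-3.6), np.float64(63.1)), (318, np.float64(-1.8), np.float64(61.2)), (321, np.float64(-0.1), np.float64(62.9)), (324, np.float64(1.7), np.float64(61.8)), (327, np.float64(1.7), np.float64(147.1)), (330, np.float64(2.6), np.float64(149.9)), (333, np.float64(3.5), np.float64(153.3)), (336, np.float64(2.6), np.float64(193.0))]
```

Run:
```python
from h import *
for f,us in(("w1",(245,262,272,277,372,385)),("w2",(290,300,308,335))):
    c=load(f);P=rays(c,[(u,v) for v in range(480) for u in range(640)])*c["range_z"].reshape(-1,1)
    Q=(P@c["mount"][:3,:3].T+c["mount"][:3,3]).reshape(480,640,3)*1000
    for u in us:
        print(f,u,[(v,*Q[v,u].round().astype(int).tolist()) for v in range(262,345,8)])
```

```text
w1 245 [(262, -85, 198, -54), (270, -86, 200, -64), (278, -86, 200, -74), (286, -86, 198, -83), (294, -32, -53, 8), (302, -30, -62, 9), (310, -29, -68, 8), (318, -28, -76, 8), (326, -26, -83, 9), (334, -25, -89, 9), (342, -24, -92, 8)]
w1 262 [(262, -66, 199, -55), (270, -66, 199, -64), (278, -28, -34, 9), (286, -26, -43, 8), (294, -25, -52, 8), (302, -24, -61, 8), (310, -23, -69, 9), (318, -22, -73, 7), (326, -21, -78, 6), (334, -21, -81, 5), (342, -21, -81, 2)]
w1 272 [(262, -54, 198, -54), (270, -25, -20, 8), (278, -23, -33, 8), (286, -22, -40, 7), (294, -21, -48, 7), (302, -21, -52, 5), (310, -21, -54, 1), (318, -21, -55, -2), (326, -21, -56, -5), (334, -21, -56, -8), (342, -56, 187, -147)]
w1 277 [(262, -49, 198, -54), (270, -22, -20, 8), (278, -21, -29, 7), (286, -21, -34, 5), (294, -21, -35, 1), (302, -21, -36, -2), (310, -21, -37, -6), (318, -51, 199, -123), (326, -51, 199, -133), (334, -50, 191, -139), (342, -51, 192, -150)]
w1 372 [(262, 53, 169, -45), (270, 53, 167, -54), (278, 24, -33, 8), (286, 23, -42, 8), (294, 21, -54, 9), (302, 21, -58, 7), (310, 19, -66, 7), (318, 1
[... 482 characters left out ...]
 (334, -6, -134, 33), (342, -6, -136, 32)]
w2 300 [(262, -14, 31, -3), (270, -14, 30, -8), (278, -10, -32, 8), (286, -10, -43, 8), (294, -9, -52, 8), (302, -9, -61, 8), (310, -5, -122, 32), (318, -5, -126, 32), (326, -5, -128, 32), (334, -5, -130, 31), (342, -5, -131, 30)]
w2 308 [(262, -8, 31, -3), (270, -7, -21, 9), (278, -6, -32, 8), (286, -6, -43, 8), (294, -6, -53, 8), (302, -5, -63, 9), (310, -5, -69, 9), (318, -5, -76, 8), (326, -5, -80, 7), (334, -5, -84, 6), (342, -5, -88, 6)]
w2 335 [(262, 9, 29, -3), (270, 9, 31, -9), (278, 6, -33, 9), (286, 6, -43, 8), (294, 6, -54, 9), (302, 5, -61, 8), (310, 5, -68, 8), (318, 5, -75, 8), (326, 5, -82, 8), (334, 2, -129, 30), (342, 2, -129, 28)]
```

The depth data explains it: the fingertips lie at about y = -17 mm in the tool frame, where the text says +19 mm. The jaws closed on air about 35 mm above where I intended. I'll measure the real tip offset.

Run:
```python
from h import *
for f,us in(("w1",range(255,280,3)),("w1",range(364,384,3)),("w2",range(290,312,3)),("w2",range(328,345,3))):
    c=load(f);P=rays(c,[(u,v) for v in range(480) for u in range(640)])*c["range_z"].reshape(-1,1)
    Q=(P@c["mount"][:3,:3].T+c["mount"][:3,3]).reshape(480,640,3)*1000
    for u in us:
        v=next(v for v in range(240,350) if -70<Q[v,u,1]<25 and abs(Q[v,u,2])<12); print(f,u,v,Q[v,u].round(1))
```

```text
w1 255 275 [-32.1 -28.8   8.5]
w1 258 274 [-31.  -26.4   8.2]
w1 261 273 [-29.7 -25.4   8.4]
w1 264 273 [-28.2 -25.4   8.4]
w1 267 272 [-27.  -23.8   8.4]
w1 270 271 [-25.9 -20.7   7.9]
w1 273 270 [-24.4 -20.3   8.3]
w1 276 269 [-23.  -19.1   8.4]
w1 279 272 [-21.6 -18.5   6.6]
w1 364 269 [ 21.8 -18.3   8.1]
w1 367 270 [ 23.1 -20.7   8.4]
w1 370 271 [ 24.4 -21.9   8.2]
w1 373 272 [ 25.7 -23.6   8.3]
w1 376 273 [ 26.9 -25.3   8.3]
w1 379 274 [ 28.3 -26.    8. ]
w1 382 274 [ 29.6 -26.8   8.3]
w2 290 276 [-15.1 -29.4   8.2]
w2 293 274 [-13.8 -26.8   8.3]
w2 296 274 [-12.4 -26.2   8.1]
w2 299 273 [-11.  -24.6   8.1]
w2 302 272 [ -9.5 -24.4   8.6]
w2 305 271 [ -8.2 -20.8   7.9]
w2 308 270 [ -6.6 -21.4   8.6]
w2 311 269 [ -5.2 -17.    7.7]
w2 328 269 [  3.5 -18.4   8.1]
w2 331 270 [  4.9 -20.4   8.3]
w2 334 271 [  6.4 -21.4   8.1]
w2 337 272 [  7.9 -22.6   7.9]
w2 340 273 [  9.2 -25.1   8.3]
w2 343 274 [ 10.6 -26.4   8.2]
```

>>> {"name": "jog_arm", "arguments": {
  "targets": [
    [4,[0,0,0],0],
    [4,[0,0,0],0],
    [4,[0,1,0],0],
    [4,[0,2,0],0],
    [4,[0,3,0],0],
    [4,[0,3.7,0],0],
    [4,[0,3.7,0],0],
    [4,[0,3.7,0],0]
  ]
}}

```text
time_s: 3.75
ee_pos: [0.4765, -0.2378, 0.0246]
eef_rot: [-1.571, 0.0, -1.821]
force: [0.1, -0.0, -0.6]
grip_width: 0.0401
```

>>> {"name": "jog_arm", "arguments": {
  "targets": [
    [1.5,[0,0,0],0],
    [0.3,[0,0,0],0],
    [0.3,[0,0,0],0],
    [0.3,[0,0,0],0],
    [0.3,[0,0,0],0],
    [0.3,[0,0,0],0],
    [0.3,[0,0,0],0]
  ]
}}

```text
time_s: 4.45
ee_pos: [0.4765, -0.2378, 0.0247]
eef_rot: [-1.571, -0.0, -1.821]
force: [-0.6, 0.5, 1.7]
grip_width: 0.0082
```

The slip is gripped at 8.2 mm. I'll lift it and carry it to just above the jig.

>>> {"name": "jog_arm", "arguments": {
  "targets": [
    [0.3,[0,-1,0],0],
    [0.3,[0,-3,0],0],
    [0.3,[0,-6,0],0],
    [0.3,[0,-8.5,0],0],
    [0.3,[-4,-8.5,-0.2],-0.02],
    [0.3,[-9,-8.5,-0.5],-0.04],
    [0.3,[-14,-8.5,-0.8],-0.07],
    [0.3,[-19,-8.5,-1.1],-0.09],
    [0.3,[-23,-8.5,-1.3],-0.11],
    [0.3,[-24.9,-8.5,-1.4],-0.11]
  ]
}}

```text
time_s: 5.45
ee_pos: [0.5248, 0.01, 0.1104]
eef_rot: [-1.57, 0.0, -1.708]
force: [-0.5, -0.4, -1.5]
grip_width: 0.0078
```

>>> {"name": "jog_arm", "arguments": {
  "targets": [
    [0.3,[0,0,0],0],
    [0.3,[0,0,0],0],
    [0.3,[0,0,0],0]
  ]
}}

```text
time_s: 5.75
ee_pos: [0.5244, 0.0059, 0.1099]
eef_rot: [-1.571, -0.0, -1.712]
force: [0.6, -0.0, -1.2]
grip_width: 0.0077
```

Run:
```python
from h import *
c=shot("wrist","w3");print(pose(),ctrl.get_obs()["grip_width"])
P=cloud(c)
z=P[...,2]
q=P[(z>.13)&(z<.165)&(np.abs(P[...,0]-.53)<.09)&(np.abs(P[...,1]-.005)<.03)]
print(len(q), q[:,2].mean())
a=cv2.imread("pics/w3.png");cv2.imwrite("pics/w3c.png",cv2.resize(a[60:380,160:480],(600,600)))
```

```text
[[-0.1412  0.      0.99    0.5244]
 [-0.99   -0.0001 -0.1412  0.0059]
 [ 0.0001 -1.      0.0001  0.1098]
 [ 0.      0.      0.      1.    ]] 0.007599709936351275
4967 0.14801341269867563
```

View pics/w3c.png

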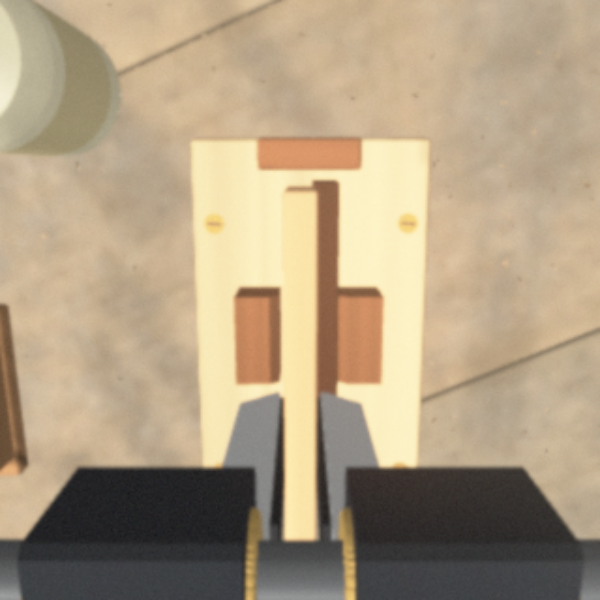

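The crop shows the slip (crop (285–318, 188–540)) held parallel to the jig, over the slot between the cleat and the left (+y) fence. Now I'll fit the remaining offsets from depth.

```bash
cat > fit3.py <<'E'
from h import *
import sys
c=load(sys.argv[1]);P=cloud(c);I=c["img"].astype(int)
x0=np.array([.5242,.0019]);yaw=-.135
base=P[(np.abs(P[...,2]-.012)<.0035)&(np.linalg.norm(P[...,:2]-x0,axis=-1)<.11)]
u,v=np.mgrid[0:480,0:640][::-1]
def loc(Q,o,yaw): d=Q[:,:2]-o; return np.c_[d@[np.cos(yaw),np.sin(yaw)],d@[-np.sin(yaw),np.cos(yaw)]]*1000
L=loc(P.reshape(-1,3),x0,yaw).reshape(480,640,2);z=P[...,2]*1000
def ext(m,n):
    q=L[m]; 
    if len(q)>20: print(n,len(q),"x",np.percentile(q[:,0],[1,99]).round(1),"y",np.percentile(q[:,1],[1,50,99]).round(1),"z",np.median(z[m]).round(1))
ext((abs(z-12)<3)&(abs(L[...,0])<85)&(abs(L[...,1])<55),"base")
ext((abs(z-36)<2)&(abs(L[...,0])>55)&(abs(L[...,0])<85)&(abs(L[...,1])<30),"stop")
ext((abs(z-38)<2)&(abs(L[...,0])<25)&(L[...,1]>9)&(L[...,1]<60),"fence+")
ext((abs(z-38)<1.5)&(abs(L[...,0])<25)&(L[...,1]<-9)&(L[...,1]>-60),"fence-")
ext((abs(z-40)<2.2)&(abs(L[...,0])<63)&(abs(L[...,0])>26)&(L[...,1]>-20)&(L[...,1]<5)&(I.sum(2)<330),"cleat")
ext((abs(z-float(sys.argv[2]))<4)&(L[...,0]>-75)&(L[...,0]<75)&(abs(L[...,1])<15)&(I[...,0]>170),"slip")
for vv in (90,100,120,140):
  m=(abs(z-float(sys.argv[2]))<4)&(L[...,0]>-75)&(L[...,0]<75)&(abs(L[...,1])<15)
m=(abs(z-float(sys.argv[2]))<4)&(L[...,0]>0)&(L[...,0]<75)&(abs(L[...,1])<15)&(I[...,0]>170)
if m.sum()>50: print("slip slope in jig",np.polyfit(L[m][:,0],L[m][:,1],1))
E
python3 fit3.py w3 147
```

```text
base 11806 x [-62.6  78.3] y [-48.7 -13.   49.8] z 12.0
stop 941 x [67.1 78.4] y [-18.6   0.7  20.6] z 35.9
fence+ 985 x [-17.4  17.7] y [15.3 23.5 31.5] z 37.9
fence- 970 x [-17.7  17.8] y [-27.7 -19.7  -9.5] z 38.0
cleat 418 x [26.6 62.3] y [-9.1 -5.7 -2.1] z 40.1
slip 3592 x [-59.3  61.1] y [0.9 4.8 8.8] z 147.1
slip slope in jig [-0.0019  4.76  ]
```

>>> {"name": "jog_arm", "arguments": {
  "targets": [
    [0.3,[-0.12,0.5,0.05],0],
    [0.3,[-0.12,2,0.05],0],
    [0.3,[-0.12,3.5,0.05],0],
    [0.3,[-0.12,5,0.05],0],
    [0.3,[-0.12,6,0.05],0],
    [0.3,[-0.12,7,0.05],0],
    [0.3,[-0.12,7.6,0.05],0],
    [0.3,[-0.12,7.9,0.05],0],
    [0.3,[-0.12,7.9,0.05],0]
  ]
}}

```text
time_s: 6.7
ee_pos: [0.5252, 0.008, 0.0305]
eef_rot: [-1.571, -0.0, -1.711]
force: [-0.6, 0.4, 0.4]
grip_width: 0.0078
```

>>> {"name": "jog_arm", "arguments": {
  "targets": [
    [0.3,[0,0.1,0],0],
    [0.3,[0,0.18,0],0],
    [0.3,[0,0.18,0],0],
    [0.3,[0.1,0.18,0],0],
    [0.3,[0.2,0.18,0],0],
    [0.3,[0.25,0.18,0],0],
    [0.3,[0.25,0.18,0],0]
  ]
}}

```text
time_s: 7.4
ee_pos: [0.5249, 0.0055, 0.0289]
eef_rot: [-1.571, 0.0, -1.711]
force: [-0.3, -0.3, -0.7]
grip_width: 0.0078
```

```bash
python3 - <<'E'
from h import *
c=shot("wrist","w4");o=ctrl.get_obs();print(o["ee_pos"],o["force"],o["grip_width"])
E
python3 fit3.py w4 66
```

```text
[0.5249 0.0055 0.0289] [ 0.6347 -0.2941 -0.5205] 0.007960099295533752
base 17806 x [-27.2  78.8] y [-48.7  10.1  49.5] z 12.0
stop 1927 x [67.  78.7] y [-18.4   1.5  20.5] z 35.9
fence+ 1262 x [-16.2  18.1] y [15.1 25.8 31.4] z 38.0
fence- 1609 x [-17.1  17.9] y [-27.9 -21.   -9.9] z 38.0
cleat 1212 x [26.2 62.6] y [-9.4 -5.1 -0.9] z 40.0
slip 3591 x [-58.7  61.7] y [0.6 4.5 8.5] z 66.1
slip slope in jig [-0.0039  4.5619]
```

>>> {"name": "jog_arm", "arguments": {
  "targets": [
    [0.3,[0.05,0,0],0],
    [0.3,[0.1,0,0],0],
    [0.3,[0.1,0,0],0]
  ]
}}

```text
time_s: 7.75
ee_pos: [0.5247, 0.0047, 0.0289]
eef_rot: [-1.571, 0.0, -1.711]
force: [0.6, 1.4, -0.6]
grip_width: 0.0076
```

```bash
python3 - <<'E'
from h import *
c=shot("wrist","w5");o=ctrl.get_obs();print(o["ee_pos"],o["force"])
a=cv2.imread("pics/w5.png");cv2.imwrite("pics/w5c.png",cv2.resize(a[90:250,240:400],(600,600),interpolation=cv2.INTER_CUBIC))
P=cloud(c);d=P[...,:2]-[.5242,.0019];x=(d@[np.cos(.135),-np.sin(.135)])*1000;y=(d@[np.sin(.135),np.cos(.135)])*1000;z=P[...,2]*1000
m=(z>63)&(z<70)&(x>40)&(x<75)&(abs(y-4)<3);print("slip end",np.sort(x[m])[-12:],"y",np.percentile(y[(z>63)&(z<70)&(x>20)&(x<60)&(abs(y)<15)],[1,50,99]))
m=(abs(z-40)<2)&(x>40)&(x<75)&(y>-9)&(y<-2);print("cleat end",np.sort(x[m])[-12:])
E
python3 fit3.py w5 66|tail -3
```

```text
[0.5247 0.0047 0.0289] [1.7831 1.8741 0.0828]
slip end [62.3726 62.3765 62.3833 62.3848 62.3858 62.3897 62.39   62.3947 62.4098
 62.4132 62.4143 62.4273] y [-0.1541  3.4996  7.5076]
cleat end [62.5596 62.5613 62.5636 62.5637 62.5673 62.5804 62.5837 62.5863 62.5866
 62.5873 62.593  71.7234]
cleat 1143 x [26.1 62.6] y [-9.7 -5.7 -1.7] z 40.0
slip 3588 x [-58.8  61.6] y [-0.1  3.7  7.7] z 66.1
slip slope in jig [-0.0042  3.7735]
```

View pics/w5c.png

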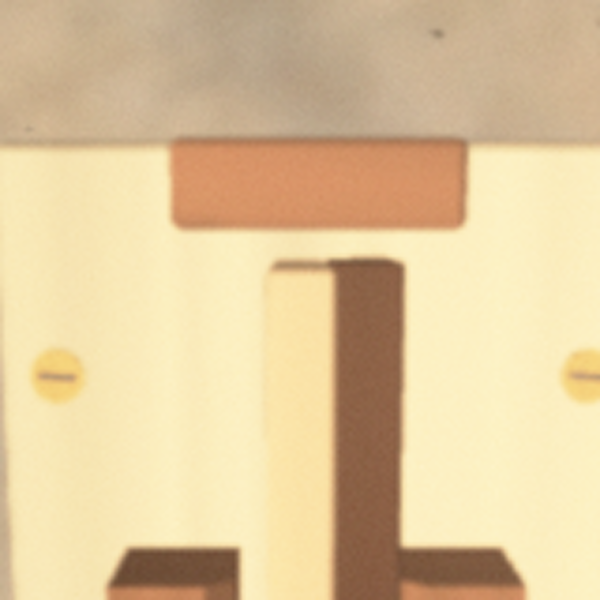

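The slip is seated and in contact, with its end at 62.4 mm against the cleat's 62.6 mm, so they are flush. Time to release, lift, and go to the rail.

>>> {"name": "jog_arm", "arguments": {
  "targets": [
    [1.5,[0,0,0],0],
    [4,[0,0,0],0],
    [4,[0,0,0],0],
    [4,[0,0,0],0],
    [4,[0,-1,0],0],
    [4,[0,-4,0],0],
    [4,[0,-8,0],0],
    [6,[0,-12,0],0],
    [8,[0,-16,0],0],
    [8,[0,-17,0],0]
  ]
}}

```text
time_s: 8.8
ee_pos: [0.5261, 0.0045, 0.2041]
eef_rot: [-1.564, 0.001, -1.711]
force: [0.6, 0.7, -0.1]
grip_width: 0.0606
```

>>> {"name": "jog_arm", "arguments": {
  "targets": [
    [8,[-1,0,-0.2],-0.13],
    [8,[-3,0,-0.6],-0.27],
    [8,[-6,0,-1],-0.41],
    [8,[-9,0,-1.4],-0.55],
    [8,[-12,0,-1.8],-0.69],
    [8,[-15,0,-2.2],-0.83],
    [8,[-18,0,-2.7],-0.97],
    [8,[-20.5,0,-3.1],-1.11],
    [8,[-20.5,0,-3.1],-1.25],
    [8,[-20.5,0,-3.1],-1.39]
  ]
}}

```text
time_s: 9.8
ee_pos: [0.5223, 0.2126, 0.1985]
eef_rot: [-1.571, 0.001, -0.314]
force: [0.7, -0.1, -0.4]
grip_width: 0.0802
```

>>> {"name": "jog_arm", "arguments": {
  "targets": [
    [8,[0,0,0],-0.12],
    [8,[0,0,0],-0.23],
    [8,[0,0,0],-0.23],
    [8,[0,0,0],-0.23]
  ]
}}

```text
time_s: 10.2
ee_pos: [0.5226, 0.2119, 0.1988]
eef_rot: [-1.571, 0.0, -0.094]
force: [-0.1, -0.2, 0.6]
grip_width: 0.0803
```

Run:
```python
from h import *
c=shot("wrist","w6");print(pose(),ctrl.get_obs()["force"],ctrl.get_obs()["qpos"])
```

```text
[[ 0.9956 -0.0002  0.094   0.5226]
 [-0.094  -0.0001  0.9956  0.2119]
 [-0.0002 -1.     -0.0001  0.1988]
 [ 0.      0.      0.      1.    ]] [-0.2813 -0.2171 -0.4577] [ 0.3202  0.3221  1.4635 -0.      1.3562  0.4144]
```

View pics/w6.png

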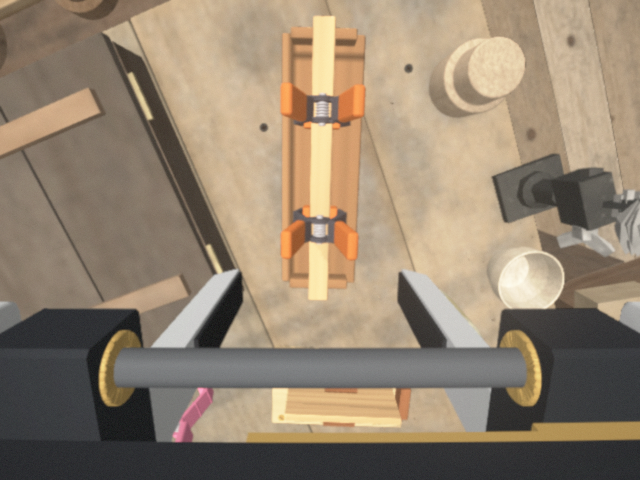

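The wrist view shows the two orange clamps at (320,225) and (323,105) on the rail, with the jaws spanning them. I'll fit both from depth.

```bash
cat > fit6.py <<'E'
from h import *
import sys
c=load(sys.argv[1]);P=cloud(c);I=c["img"].astype(int);T=c["c2w"]@np.linalg.inv(c["mount"])
u,v=np.meshgrid(range(640),range(480)); L=(P-T[:3,3])@T[:3,:3]*1000; z=P[...,2]*1000
rail=(abs(z-75)<2.5)&(I[...,0]>150)&(abs(L[...,0])<40)&(v<300)&(u>270)&(u<370)
q=P[rail]; print("rail",len(q),np.median(q[:,2]),rect(q))
og=(I[...,0]>170)&(I[...,2]<90)&(I[...,1]<150)&(u>270)&(u<370)
for n,a,b in(("far",70,135),("near",195,265)):
    m=og&(v>a)&(v<b)&(z>100); 
    for s,mm in(("all",m),("L",m&(u<321)),("R",m&(u>321)),("toptip",m&(z>145))):
        q=L[mm]; print(n,s,len(q),"toolx",np.percentile(q[:,0],[1,99]).round(1),"toolz",np.percentile(q[:,2],[1,50,99]).round(1),"z",np.percentile(z[mm],[1,50,99]).round(1),"mean xy",P[mm][:,:2].mean(0))
    m=(v>a)&(v<b)&(abs(u-321)<12)&(z>82)&(z<125); q=L[m]; print(n,"pin toolz",np.percentile(q[:,2],[2,98]).round(1),"x",np.median(q[:,0]).round(1))
E
python3 fit6.py w6
```

```text
rail 4835 0.07494054601087857 [0.5239 0.2653 0.2391 0.0391 1.5177]
far all 685 toolx [-23.3  26.7] toolz [ 89.7  98.7 109.7] z [110.9 143.8 153. ] mean xy [0.5426 0.3093]
far L 135 toolx [-24.8 -12. ] toolz [ 90.7 100.3 110. ] z [114.7 150.8 153.7] mean xy [0.5129 0.3134]
far R 550 toolx [12.4 26.7] toolz [ 89.7  98.4 108.5] z [110.9 139.9 152.5] mean xy [0.5499 0.3083]
far toptip 328 toolx [-24.2  26.8] toolz [ 89.7  97.5 109.7] z [145.2 150.6 153.7] mean xy [0.5387 0.3087]
far pin toolz [ 89.3 111.1] x -0.1
near all 716 toolx [-24.5  24.5] toolz [-4.   9.  15.7] z [110.8 139.  152.5] mean xy [0.5289 0.2193]
near L 205 toolx [-25.6 -14.5] toolz [-3.4 14.5 15.8] z [112.3 144.2 152.5] mean xy [0.5031 0.2243]
near R 511 toolx [10.2 24.5] toolz [-4.1  7.1 14.8] z [110.8 137.7 152.3] mean xy [0.5392 0.2173]
near toptip 270 toolx [-25.1  24.6] toolz [-4.3  5.7 15.7] z [145.1 150.7 152.8] mean xy [0.5275 0.2173]
near pin toolz [-4.3 16.6] x -0.1
```

>>> {"name": "jog_arm", "arguments": {
  "targets": [
    [8,[0,1,0.6],0.015],
    [8,[0,3,0.6],0.015],
    [8,[0,5,0.6],0.015],
    [8,[0,7,0.6],0.015],
    [8,[0,8.6,0.6],0.015],
    [8,[0,9.4,0.6],0.015],
    [8,[0,9.6,0.6],0.015],
    [8,[0,9.6,0.6],0.015]
  ],
  "grip_force": 25
}}

```text
time_s: 11.05
ee_pos: [0.5233, 0.2181, 0.103]
eef_rot: [-1.571, -0.0, -0.107]
force: [-0.4, 0.1, 0.1]
grip_width: 0.08
```

>>> {"name": "jog_arm", "arguments": {
  "targets": [
    [6,[0,0,0],0],
    [5,[0,0,0],0],
    [4,[0,0,0],0],
    [3,[0,0,0],0],
    [3,[0,0,0],0],
    [3,[0,0,0],0],
    [3,[0,0,0],0],
    [3,[0,0,0],0],
    [3,[0,0,0],0],
    [3,[0,0,0],0]
  ]
}}

```text
time_s: 12.05
ee_pos: [0.5232, 0.2179, 0.1028]
eef_rot: [-1.571, 0.0, -0.106]
force: [0.7, 0.3, -1.1]
grip_width: 0.034
```

The opening is 34 mm, so the clamp is fully squeezed. I'll lift it and carry it toward spot_1.

>>> {"name": "jog_arm", "arguments": {
  "targets": [
    [3,[0,-1.5,0],0],
    [3,[0,-5,0],0],
    [3,[0,-8.5,0],0],
    [3,[0,-8.5,-2],0.12],
    [3,[0.3,-8.5,-5],0.25],
    [3,[0.6,-8.5,-9],0.38],
    [3,[1,-8.5,-13],0.51],
    [3,[1.4,-8.5,-16.5],0.64],
    [3,[1.8,-8.5,-19],0.77],
    [3,[1.8,-8.5,-19.7],0.9]
  ]
}}

```text
time_s: 13.05
ee_pos: [0.5203, 0.0178, 0.1879]
eef_rot: [-1.571, -0.0, -1.014]
force: [-0.3, 0.5, -1.2]
grip_width: 0.0334
```

>>> {"name": "jog_arm", "arguments": {
  "targets": [
    [3,[0,0,0],0.13],
    [3,[0,0,0],0.26],
    [3,[0,0,0],0.39],
    [3,[0,0,0],0.52],
    [3,[0,0,0],0.64],
    [3,[0,0,0],0.7],
    [3,[0,0,0],0.7],
    [3,[0,0,0],0.7]
  ]
}}

```text
time_s: 13.85
ee_pos: [0.5203, 0.0201, 0.1879]
eef_rot: [-1.571, -0.0, -1.704]
force: [0.0, -0.9, -0.2]
grip_width: 0.034
```

```bash
cat > go.py <<'E'
from h import *
import sys
tx,ty,yaw=map(float,sys.argv[1:4]); o=ctrl.get_obs();T=pose()
d=np.array([tx,ty,0])-T[:3,3]; d[2]=0
print("ee",T[:3,3],"yaw",o["eef_rot"][2],"force",o["force"],"w",o["grip_width"],"cm shift",(T[:3,:3].T@d*100).round(2),"turn",-(yaw-o["eef_rot"][2]))
E
python3 - <<'E'
from h import *
c=shot("wrist","w7")
E
python3 go.py .5635 -.0056 -1.706
```

```text
ee [0.5203 0.0201 0.1879] yaw -1.7041338895895413 force [ 0.4776 -0.372  -0.6195] w 0.03386633988079948 cm shift [1.97 0.   4.63] turn 0.001866110410458699
```

View pics/w7.png

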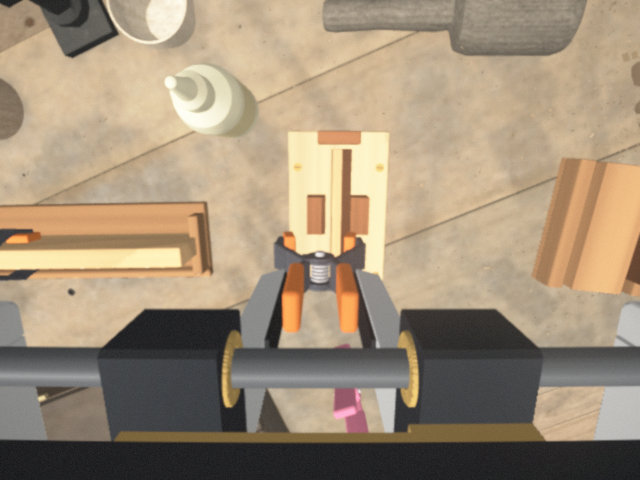

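Wrist view: the clamp is held upright with its jaws open and pin at (320,268). The slip and cleat stand side by side in the jig at (340,190). I'll move over spot_1 and descend.

>>> {"name": "jog_arm", "arguments": {
  "targets": [
    [3,[0.6,0,1.5],0],
    [3,[1.4,0,3.2],0],
    [3,[2,0,4.6],0],
    [3,[2,0,4.6],0],
    [3,[2,0,4.6],0]
  ]
}}

```text
time_s: 14.4
ee_pos: [0.5628, -0.0058, 0.1876]
eef_rot: [-1.571, 0.0, -1.705]
force: [-0.6, 0.5, -1.6]
grip_width: 0.0338
```

```bash
python3 - <<'E'
from h import *
c=shot("wrist","w8");P=cloud(c);I=c["img"].astype(int);T=c["c2w"]@np.linalg.inv(c["mount"]);L=(P-T[:3,3])@T[:3,:3]*1000;z=P[...,2]*1000
j=(abs(z-66)<2)&(abs(L[...,0])<30)&(np.abs(P[...,0]-.55)<.1); print("slip toolx",np.percentile(L[j][:,0],[1,50,99]),"toolz",np.percentile(L[j][:,2],[1,99]))
og=(I[...,0]>170)&(I[...,2]<90)&(I[...,1]<150)&(abs(L[...,0])<30)&(abs(L[...,2])<25)&(L[...,1]>-90)
for n,m in(("L",og&(L[...,0]<0)),("R",og&(L[...,0]>0))): q=L[m];print(n,len(q),[np.percentile(q[:,i],[1,50,99]).round(1) for i in range(3)])
m=(abs(L[...,0])<6)&(abs(L[...,2])<14)&(L[...,1]>-10)&(L[...,1]<15);print("pin",np.median(L[m],0),np.percentile(L[m][:,2],[2,98]),np.percentile(L[m][:,1],[2,98]))
E
python3 go.py .5635 -.0056 -1.706
```

```text
slip toolx [-10.5546  -6.9013  -2.4806] toolz [-98.6531  22.6345]
L 387 [array([-26.7, -13.9,  -9.8]), array([-48.3, -45.7, 155.2]), array([-22.1,   3.3,   8.3])]
R 458 [array([ 7.9,  9.7, 23.7]), array([-48.1, -36.9, 153.5]), array([-21.7,   5.4,   7.9])]
pin [-0.1635  6.6226 -2.0777] [-12.1508   8.923 ] [ 2.6489 13.1148]
ee [ 0.5627 -0.0056  0.1877] yaw -1.7052995442517458 force [ 0.2913 -0.047  -0.7233] w 0.03340914151794428 cm shift [-0.01 -0.    0.08] turn 0.0007004557482541696
```

>>> {"name": "jog_arm", "arguments": {
  "targets": [
    [3,[-0.05,0.5,0.2],0],
    [3,[-0.05,2,0.2],0],
    [3,[-0.05,3.5,0.2],0],
    [3,[-0.05,5,0.2],0],
    [3,[-0.05,6.5,0.2],0],
    [3,[-0.05,8,0.2],0],
    [3,[-0.05,9,0.2],0],
    [3,[-0.05,9.6,0.2],0],
    [3,[-0.05,9.6,0.2],0],
    [3,[-0.05,9.6,0.2],0]
  ]
}}

```text
time_s: 15.45
ee_pos: [0.5655, -0.0056, 0.0924]
eef_rot: [-1.57, 0.0, -1.706]
force: [-0.3, -0.3, -1.1]
grip_width: 0.0336
```

```bash
python3 - <<'E'
from h import *
c=shot("wrist","w9");o=ctrl.get_obs();print(o["ee_pos"],o["force"],o["grip_width"])
E
python3 fit3.py w9 66
python3 - <<'E'
from h import *
c=load("w9");P=cloud(c);T=c["c2w"]@np.linalg.inv(c["mount"]);L=(P-T[:3,3])@T[:3,:3]*1000
m=(abs(L[...,0])<6)&(abs(L[...,2])<14)&(L[...,1]>-10)&(L[...,1]<15);q=P[m];print("pin top z",np.percentile(q[:,2],[2,98]),np.median(L[m],0))
E
```

```text
[ 0.5655 -0.0057  0.0925] [-0.1946  0.451  -0.2034] 0.03347790405490941
base 6998 x [-49.4  79.5] y [-48.7  10.9  49.5] z 12.0
stop 1005 x [62.5 78.6] y [-18.5   0.9  21. ] z 36.0
fence- 82 x [-18.9   7.9] y [-15.2 -13.   -9.1] z 37.6
cleat 505 x [-34.5  62.5] y [-8.9 -5.3 -0.5] z 40.0
slip 1155 x [-59.   62.3] y [0.1 4.4 8.2] z 65.9
slip slope in jig [-0.0089  4.4374]
pin top z [0.0792 0.0898] [-0.1623  6.5983 -2.1665]
```

>>> {"name": "jog_arm", "arguments": {
  "targets": [
    [3.6,[0,0,0],0],
    [4,[0,0,0],0],
    [4.4,[0,0,0],0],
    [4.8,[0,0,0],0],
    [5.2,[0,0,0],0],
    [6,[0,0,0],0],
    [7,[0,0,0],0],
    [7.5,[0,0,0],0],
    [7.5,[0,0,0],0],
    [7.5,[0,0,0],0]
  ]
}}

```text
time_s: 16.5
ee_pos: [0.5652, -0.0057, 0.0919]
eef_rot: [-1.571, 0.0, -1.706]
force: [-0.3, 0.4, -0.7]
grip_width: 0.075
```

>>> {"name": "jog_arm", "arguments": {
  "targets": [
    [7.5,[0,-1,0],0],
    [7.5,[0,-3,0],0],
    [7.5,[0,-6,0],0],
    [7.5,[0,-9,0],0],
    [7.5,[0,-11,0],0],
    [7.5,[0,-12,0],0],
    [7.5,[0,-12,0],0],
    [7.5,[0,-12,0],0]
  ]
}}

```text
time_s: 17.3
ee_pos: [0.5649, -0.0057, 0.211]
eef_rot: [-1.572, -0.0, -1.706]
force: [0.4, 0.3, -0.2]
grip_width: 0.075
```

```bash
python3 - <<'E'
from h import *
c=shot("wrist","w10");P=cloud(c);I=c["img"].astype(int)
a=cv2.imread("pics/w10.png");cv2.imwrite("pics/w10c.png",cv2.resize(a[80:400,160:480],(600,600)))
E
python3 fit3.py w10 66
python3 go.py .5349 .311 -.11
```

```text
base 7120 x [-78.7  78.9] y [-48.6  11.1  50. ] z 12.1
stop 481 x [62.5 78.6] y [-18.4   1.6  20.8] z 36.0
fence+ 307 x [-17.7   9.5] y [15.4 22.6 31.4] z 38.1
fence- 340 x [-17.7  13.6] y [-27.7 -19.  -11.8] z 37.9
cleat 366 x [-57.6  62.1] y [-9.4 -4.4 -0.2] z 40.1
slip 801 x [-59.7  61.8] y [0.5 5.2 8.8] z 66.1
slip slope in jig [-0.0163  5.1885]
ee [ 0.5648 -0.0057  0.2106] yaw -1.706064249780237 force [ 0.0042  0.377  -1.0662] w 0.07504813835820798 cm shift [-30.98   0.01  -7.23] turn -1.5960642497802369
```

View pics/w10c.png

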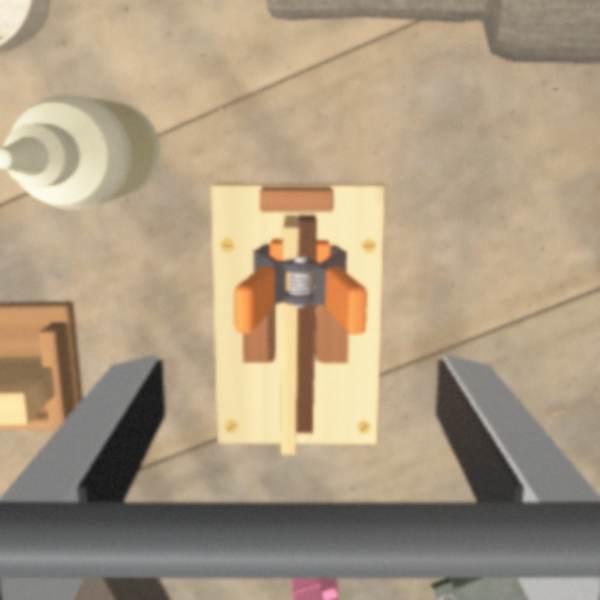

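The crop shows the first clamp clipped upright over the joint at crop (300,280), between the fence and the end stop. The slip's -x end is skewed by about 1 mm, which the second clamp will close. Next is the far clamp on the rail.

>>> {"name": "jog_arm", "arguments": {
  "targets": [
    [7.5,[-2,0,-0.5],-0.13],
    [7.5,[-5,0,-1.2],-0.26],
    [7.5,[-9,0,-2.2],-0.39],
    [7.5,[-13,0,-3.1],-0.52],
    [7.5,[-17,0,-4],-0.65],
    [7.5,[-21,0,-5],-0.78],
    [7.5,[-25,0,-6],-0.91],
    [7.5,[-28.5,0,-6.8],-1.04],
    [7.5,[-31,0,-7.3],-1.17],
    [7.5,[-31,0,-7.3],-1.3]
  ]
}}

```text
time_s: 18.35
ee_pos: [0.5335, 0.314, 0.21]
eef_rot: [-1.572, 0.002, -0.398]
force: [0.4, -0.0, -0.2]
grip_width: 0.0752
```

>>> {"name": "jog_arm", "arguments": {
  "targets": [
    [7.5,[0,0,0],-0.13],
    [7.5,[0,0,0],-0.25],
    [7.5,[0,0,0],-0.3],
    [7.5,[0,0,0],-0.3],
    [7.5,[0,0,0],-0.3]
  ]
}}

```text
time_s: 18.85
ee_pos: [0.5345, 0.3112, 0.211]
eef_rot: [-1.572, 0.001, -0.108]
force: [-0.6, 0.3, -0.1]
grip_width: 0.0748
```

```bash
python3 - <<'E'
from h import *
c=shot("wrist","w11");P=cloud(c);I=c["img"].astype(int);T=c["c2w"]@np.linalg.inv(c["mount"]);L=(P-T[:3,3])@T[:3,:3]*1000;z=P[...,2]*1000
og=(I[...,0]>170)&(I[...,2]<90)&(I[...,1]<150)&(abs(L[...,0])<36)&(abs(L[...,2])<30)&(z>105)&(z<158)
for n,m in(("L",og&(L[...,0]<0)),("R",og&(L[...,0]>0))): q=L[m];print(n,len(q),[np.percentile(q[:,i],[1,50,99]).round(1) for i in (0,2)],np.percentile(z[m],[2,98]))
m=(abs(L[...,0])<6)&(abs(L[...,2])<25)&(z>85)&(z<110);print("pin z",np.percentile(L[m][:,2],[2,98]),np.median(L[m],0))
m=(abs(z-75)<2)&(abs(L[...,0])<14)&(L[...,2]<-20); q=L[m]; print("rail",len(q),np.polyfit(q[:,2],q[:,0],1))
E
python3 go.py .5340 .3111 -.11
```

```text
L 197 [array([-26.3, -21.5, -15. ]), array([-8.9,  9.4, 10.5])] [110.5208 152.6637]
R 460 [array([ 9.8, 15.5, 24.3]), array([-9. ,  2.8, 10. ])] [112.1445 152.2649]
pin z [-9.5089 11.7282] [ -0.0913 110.4969   0.5678]
rail 1824 [ 0.0102 -2.3107]
ee [0.5345 0.3113 0.2112] yaw -0.10765297868304025 force [ 0.1734  0.1955 -0.3817] w 0.0746589643776447 cm shift [-0.05  0.   -0.02] turn 0.002347021316959755
```

>>> {"name": "jog_arm", "arguments": {
  "targets": [
    [7.5,[0,1,0.05],0],
    [7.5,[0,3,0.05],0],
    [7.5,[0,5,0.05],0],
    [7.5,[0,7,0.05],0],
    [7.5,[0,9,0.05],0],
    [7.5,[0,10.3,0.05],0],
    [7.5,[0,10.8,0.05],0],
    [7.5,[0,10.8,0.05],0],
    [7.5,[0,10.8,0.05],0]
  ]
}}

```text
time_s: 19.8
ee_pos: [0.5351, 0.312, 0.1047]
eef_rot: [-1.57, -0.001, -0.106]
force: [-0.2, 0.3, 0.2]
grip_width: 0.0749
```

>>> {"name": "jog_arm", "arguments": {
  "targets": [
    [6,[0,0,0],0],
    [5,[0,0,0],0],
    [4,[0,0,0],0],
    [3,[0,0,0],0],
    [3,[0,0,0],0],
    [3,[0,0,0],0],
    [3,[0,0,0],0],
    [3,[0,0,0],0],
    [3,[0,0,0],0],
    [3,[0,0,0],0]
  ]
}}

```text
time_s: 20.8
ee_pos: [0.5347, 0.3118, 0.1038]
eef_rot: [-1.571, 0.0, -0.106]
force: [0.1, 0.3, -0.6]
grip_width: 0.0339
```

>>> {"name": "jog_arm", "arguments": {
  "targets": [
    [3,[0,-1.5,0],0],
    [3,[0,-5,0],0],
    [3,[0,-8.5,0],0],
    [3,[-0.3,-9,-2],0.12],
    [3,[-0.8,-9,-5],0.25],
    [3,[-1.3,-9,-9],0.38],
    [3,[-1.8,-9,-13],0.51],
    [3,[-2.3,-9,-17],0.64],
    [3,[-2.7,-9,-21],0.77],
    [3,[-3,-9,-23.6],0.9]
  ]
}}

```text
time_s: 21.8
ee_pos: [0.4795, 0.0783, 0.1952]
eef_rot: [-1.57, -0.001, -1.012]
force: [0.7, 0.4, -1.1]
grip_width: 0.0337
```

>>> {"name": "jog_arm", "arguments": {
  "targets": [
    [3,[0,0,0],0.13],
    [3,[0,0,0],0.26],
    [3,[0,0,0],0.39],
    [3,[0,0,0],0.52],
    [3,[0,0,0],0.64],
    [3,[0,0,0],0.7],
    [3,[0,0,0],0.7],
    [3,[0,0,0],0.7]
  ]
}}

```text
time_s: 22.6
ee_pos: [0.4801, 0.0803, 0.1946]
eef_rot: [-1.57, 0.0, -1.704]
force: [0.2, 0.3, -0.4]
grip_width: 0.0339
```

```bash
python3 go.py .4843 .0052 -1.706
```

```text
ee [0.4801 0.0803 0.1946] yaw -1.7039646409050908 force [ 0.2401  0.2685 -0.4181] w 0.03392303795241582 cm shift [ 7.39 -0.    1.42] turn 0.0020353590949091505
```

>>> {"name": "jog_arm", "arguments": {
  "targets": [
    [3,[1.5,0,0.3],0],
    [3,[3.5,0,0.7],0],
    [3,[5.5,0,1],0],
    [3,[7,0,1.4],0],
    [3,[7.4,0,1.4],0],
    [3,[7.4,0,1.4],0],
    [3,[7.4,0,1.4],0]
  ]
}}

```text
time_s: 23.3
ee_pos: [0.4838, 0.0056, 0.194]
eef_rot: [-1.571, 0.0, -1.705]
force: [-0.5, 0.5, 0.1]
grip_width: 0.034
```

```bash
python3 - <<'E'
from h import *
c=shot("wrist","w12");P=cloud(c);I=c["img"].astype(int);T=c["c2w"]@np.linalg.inv(c["mount"]);L=(P-T[:3,3])@T[:3,:3]*1000;z=P[...,2]*1000
j=(abs(z-66)<2)&(abs(L[...,0])<30)&(P[...,0]<.56)&(P[...,0]>.4)&(I[...,0]>170); q=L[j];print("slip toolx",np.percentile(q[:,0],[1,50,99]),"toolz",np.percentile(q[:,2],[1,99]),np.polyfit(q[:,2],q[:,0],1))
og=(I[...,0]>170)&(I[...,2]<90)&(I[...,1]<150)&(abs(L[...,0])<30)&(abs(L[...,2])<25)&(L[...,1]>-90)&(L[...,1]<0)
for n,m in(("L",og&(L[...,0]<0)),("R",og&(L[...,0]>0))): q=L[m];print(n,len(q),[np.percentile(q[:,i],[1,50,99]).round(1) for i in range(3)])
m=(abs(L[...,0])<6)&(abs(L[...,2])<14)&(L[...,1]>-10)&(L[...,1]<15);print("pin",np.median(L[m],0),np.percentile(L[m][:,2],[2,98]),np.percentile(L[m][:,1],[2,98]))
E
python3 go.py .4843 .0052 -1.706;python3 fit3.py w12 66
```

```text
slip toolx [-10.7492  -6.8665  -2.4326] toolz [-18.6654  69.2976] [ 0.0108 -7.0948]
L 325 [array([-17.6, -11. ,  -9.7]), array([-47.4, -45.2,  -9.8]), array([-9.8,  3.1,  7.8])]
R 423 [array([ 7.8,  9.2, 15.8]), array([-46.9, -38.7,  -5.5]), array([-9.3,  5.5,  7.6])]
pin [-0.1605  7.4701 -1.5304] [-11.7265   9.3334] [ 3.4909 13.7146]
ee [0.4838 0.0057 0.1939] yaw -1.7049724596954727 force [-0.8925 -0.0085 -1.0441] w 0.03370799372262301 cm shift [ 0.05 -0.    0.06] turn 0.0010275403045272302
base 8029 x [-76.5  78.3] y [-48.7  -2.   50. ] z 12.0
stop 598 x [67.2 78.6] y [-18.3   0.9  20.9] z 35.8
fence+ 648 x [-17.7  17.1] y [15.3 23.8 31.5] z 37.9
fence- 598 x [-17.8  17.1] y [-27.7 -20.1 -11.5] z 38.0
cleat 294 x [-57.6  61.6] y [-8.3 -4.3  0. ] z 40.1
slip 1087 x [-59.1  61.4] y [0.7 5.1 9. ] z 66.1
slip slope in jig [-0.0133  4.9901]
```

>>> {"name": "jog_arm", "arguments": {
  "targets": [
    [3,[-0.05,0.5,0.15],0],
    [3,[-0.05,2,0.15],0],
    [3,[-0.05,3.5,0.15],0],
    [3,[-0.05,5,0.15],0],
    [3,[-0.05,6.5,0.15],0],
    [3,[-0.05,8,0.15],0],
    [3,[-0.05,9.3,0.15],0],
    [3,[-0.05,10.1,0.15],0],
    [3,[-0.05,10.1,0.15],0],
    [3,[-0.05,10.1,0.15],0]
  ]
}}

```text
time_s: 24.35
ee_pos: [0.4856, 0.0055, 0.0932]
eef_rot: [-1.57, 0.0, -1.706]
force: [-0.2, -0.4, -0.5]
grip_width: 0.0341
```

>>> {"name": "jog_arm", "arguments": {
  "targets": [
    [3.6,[0,0,0],0],
    [4,[0,0,0],0],
    [4.4,[0,0,0],0],
    [4.8,[0,0,0],0],
    [5.2,[0,0,0],0],
    [6,[0,0,0],0],
    [7,[0,0,0],0],
    [7.5,[0,0,0],0],
    [7.5,[0,0,0],0],
    [7.5,[0,0,0],0]
  ]
}}

```text
time_s: 25.35
ee_pos: [0.4854, 0.0054, 0.0929]
eef_rot: [-1.571, -0.0, -1.706]
force: [-0.3, -0.4, 0.6]
grip_width: 0.075
```

>>> {"name": "jog_arm", "arguments": {
  "targets": [
    [7.5,[0,-1,0],0],
    [7.5,[0,-3,0],0],
    [7.5,[0,-6,0],0],
    [7.5,[0,-9,0],0],
    [7.5,[0,-12,0],0],
    [7.5,[0,-14,-2],0],
    [7.5,[0,-14,-5],0],
    [7.5,[0,-14,-8],0],
    [7.5,[0,-14,-8],0]
  ]
}}

```text
time_s: 26.25
ee_pos: [0.4042, 0.0165, 0.2341]
eef_rot: [-1.569, 0.0, -1.706]
force: [0.5, -0.3, -0.2]
grip_width: 0.0747
```

Run:
```python
from h import *
c=shot("wrist","w13");shot("scene","s13");shot("top","t13");o=ctrl.get_obs();print(o["ee_pos"],o["force"],o["time_s"])
a=cv2.imread("pics/w13.png");s=cv2.imread("pics/s13.png")
cv2.imwrite("pics/w13c.png",np.hstack([cv2.resize(a[60:300,200:440],(480,480),interpolation=cv2.INTER_CUBIC),cv2.resize(s[230:310,280:333],(318,480),interpolation=cv2.INTER_CUBIC)]))
P=cloud(c);d=P[...,:2]-[.5242,.0019];x=(d@[np.cos(.135),-np.sin(.135)])*1000;y=(d@[np.sin(.135),np.cos(.135)])*1000;z=P[...,2]*1000;I=c["img"].astype(int)
og=(I[...,0]>170)&(I[...,2]<90)&(I[...,1]<150)
for s in(1,-1):
    m=og&(abs(x-40*s)<25)&(abs(y)<35)&(z>80);print("handles",s,np.percentile(x[m],[1,99]).round(1),np.percentile(y[m],[1,99]).round(1),np.percentile(z[m],[1,99]).round(1))
    m=og&(abs(x-40*s)<25)&(abs(y)<35)&(z<60);print("pads",m.sum(),np.percentile(x[m],[1,99]).round(1),np.percentile(y[m],[1,99]).round(1),np.percentile(z[m],[1,99]).round(1)) if m.sum()>5 else 0
    m=(abs(x-40*s)<14)&(abs(y+1)<5)&(z>72)&(z<100);print("pin",np.percentile(x[m],[2,98]).round(1),np.percentile(z[m],[50,98]).round(1))
m=(abs(z-66)<2)&(abs(x)<75)&(abs(y)<14);print("slip",np.percentile(x[m],[.2,99.8]),np.polyfit(x[m],y[m],1))
m=(abs(z-40)<1.5)&(abs(x)<70)&(abs(y+5)<8)&(I.sum(2)<330);print("cleat",np.percentile(x[m],[.2,99.8]),np.polyfit(x[m],y[m],1))
```

```text
[0.4066 0.0161 0.2335] [-0.4371  0.3279  0.1758] 26.4
handles 1 [28.4 47.5] [-26.8  21.6] [101.2 141.3]
pads 57 [15.9 39.1] [-16.9  17.1] [26.3 37.8]
pin [26.7 48.6] [88.6 92.8]
handles -1 [-54.4 -32.4] [-23.5  19.8] [ 98.  432.2]
pads 16 [-17.2 -15.3] [-25.1  28.4] [36.6 38.9]
pin [-52.9 -30.2] [88.6 93. ]
slip [-60.4388  62.8543] [-0.0095  4.9618]
cleat [-56.8286  53.3818] [-0.0099 -4.6371]
```

View pics/w13c.png

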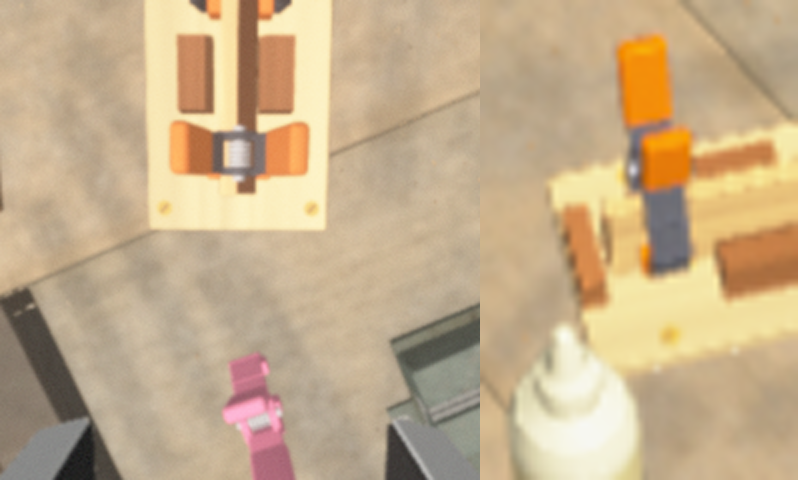

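Wrist crop: the second clamp is upright at crop (238,152) on the -x side of the fences, with slip and cleat together. The scene crop shows the first clamp standing between the stop and the fence, and the bottle undisturbed. One numeric check of the gap and the ends, then I'll hand in.

Run:
```python
from h import *
c=load("w13");P=cloud(c);d=P[...,:2]-[.5242,.0019];x=(d@[np.cos(.135),-np.sin(.135)])*1000;y=(d@[np.sin(.135),np.cos(.135)])*1000;z=P[...,2]*1000
for a,b in((-62,-56),(-25,-10),(-10,5),(5,20),(53,62)):
    s=(abs(z-66)<2)&(x>a)&(x<b)&(abs(y)<15); k=(abs(z-40)<1.2)&(x>a)&(x<b)&(y>-14)&(y<3)
    print(a,b,"slip y",np.percentile(y[s],[1,99]).round(1) if s.sum()>5 else s.sum(),"cleat y",np.percentile(y[k],[2,98]).round(1) if k.sum()>5 else k.sum())
s=(abs(z-66)<2)&(abs(y-4.5)<4)&(abs(x)<75);k=(abs(z-40)<1.2)&(y>-8)&(y<-1.5)&(abs(x)<66)
print("ends slip",np.sort(x[s])[[3,-4]],"cleat",np.sort(x[k])[[3,-4]])
c0,c1=load("top0"),load("t13")
for n,(u,v) in dict(bottle=(280,203),mallet=(380,190),spare=(434,272),sand=(471,252),pink=(310,317)).items():
    print(n,np.abs(c0["img"][v-6:v+7,u-6:u+7].astype(int)-c1["img"][v-6:v+7,u-6:u+7]).mean().round(1))
```

```text
-62 -56 slip y [2.  8.8] cleat y [-8.2  1.2]
-25 -10 slip y [1.9 8.6] cleat y [-8.   1.1]
-10 5 slip y [0.9 8.5] cleat y [-10.8   0.1]
5 20 slip y [0.9 8.4] cleat y [-13.    0.1]
53 62 slip y [0.9 8.1] cleat y 5
ends slip [-59.511   62.6345] cleat [-59.8699  53.5098]
bottle 1.0
mallet 0.8
spare 0.8
sand 0.8
pink 15.1
```

```bash
python3 -c "
from h import *
print(ctrl.hand_in())"
```

```text
the job is handed in; nothing more can be done
None
```

The glue joint is closed and handed in at about 26 s of robot time. The slip stands beside the cleat in the jig, and both orange clamps are clipped upright over the joint, one on each side of the fences.

**Last checks (wrist camera depth):**
- **Slip seated:** its top edge is 66 mm above the bench.
- **Ends flush:** at the -x end the slip and cleat are within about 0.4 mm. At the +x end they were 0.2 mm apart before clamping. After clamping the clamp hid the cleat's +x end, so I could not measure it again there.
- **Slip against cleat:** they are parallel, with no gap beyond the roughly 0.8 mm I can resolve.
- **Clamps:** the pins are at jig x ≈ +38 and -41 mm and about 84 mm above the bench, which puts the pads about 7 to 25 mm above the jig's base. The wrench force stayed under 2 N throughout.
- **Bystanders:** the bottle, mallet, spare slip and sanding block look unchanged in the top view.

**What disagreed:**
- **Fingertips:** they measured about 18 mm behind the reported tool point, not 19 mm ahead of it as the text says. My first close on the slip met only air, and I corrected for the offset from then on.
- **Joint angle:** the clamped pair sits about 0.5° askew to the jig and has moved under 1 mm off the -y fence.
- **Pink look-alike:** its patch of the top view changed between pictures. I put that down to the arm over it. I never reached for it, and it still showed at its place in the last wrist picture.

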